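Count wheel blanks through the gate

TASK

On the counting board lie three round wooden wheel blanks and one square spacer. With the fingertips, push the three round blanks along the board, one at a time, through the gate in its far fence so that each drops into the slot behind it; do not pick any of them up. Leave the square spacer, and the glue bottle, clamp and screwdriver on the bench, where they are.

Things in the scene. Friction and masses are not known exactly. Their poses are not given: they have to be found in the camera images.
- board: fixed wooden counting board; origin at table height (z = 0), x points from the robot's side to the gate, y left, z up. The flat deck's top is at z = 85 mm; inside the fences it spans x -155 to +90 mm, y -180 to +180 mm. The fences on all four sides are 10 mm thick and rise 25 mm above the deck. The deck ends at x = 100 mm, the far face of the gate fence
- gate (a point): centre of the gate at deck level, in the middle of the far fence's thickness (x = 95 mm, y = 0, z = 85 mm in the board's frame; axes as the board's). The gate is a 56 mm wide opening (y -28 to +28 mm) in the fence, level with the deck and open above
- slot (a point): centre of the drop slot's mouth at deck level (x = 133 mm, y = 0, z = 85 mm in the board's frame; axes as the board's). The slot is an open-topped well right behind the gate, 66 mm (x) by 64 mm (y) inside, its floor 79 mm below the deck, its 8 mm walls as high as the fences
- wheel1_mid (a point): dark wooden toy-wheel blank: a flat disc 40 mm in diameter, 14 mm thick, about 15 g, with a painted-on 8 mm axle mark; lies flat on the deck. This point is its centre, 7 mm above the deck; z is the disc's axis
- wheel2_mid (a point): dark wooden toy-wheel blank: a flat disc 40 mm in diameter, 14 mm thick, about 15 g, with a painted-on 8 mm axle mark; lies flat on the deck. This point is its centre, 7 mm above the deck; z is the disc's axis
- wheel3_mid (a point): dark wooden toy-wheel blank: a flat disc 40 mm in diameter, 14 mm thick, about 15 g, with a painted-on 8 mm axle mark; lies flat on the deck. This point is its centre, 7 mm above the deck; z is the disc's axis
- spacer: square block of the same dark wood, 36 x 36 mm and 24 mm high, also standing on the deck in one of the four places; origin at the centre of its underside. Not to be moved
- glue: white glue bottle, 56 mm in diameter, 130 mm tall, standing on the table left of the board (+y); origin at the centre of its underside. Not to be moved
- clamp: steel bar clamp with a red handle lying on the table right of the board (-y), 240 mm long (x), about 115 mm across (y +10 to -95 mm), 27 mm high; origin under the middle of its bar. Not to be moved
- driver: screwdriver lying on the table left of the board, beyond the bottle, along its own x; origin under its middle. Not to be moved
- wheel1: the blank of point wheel1_mid; origin at the centre of its underside
- wheel2: the blank of point wheel2_mid; origin at the centre of its underside
- wheel3: the blank of point wheel3_mid; origin at the centre of its underside
Mind the look-alikes: they are no part of the job. Leave any orange look-alike of the wheel3 alone.

How it is judged:
By the outcome, as a careful person would: the job done as asked, in the order asked, and still so for the second after the job is handed in, with the robot touching nothing.
It also fails if it takes over 61 s, if anything falls off the work surface, if the arm or the gripper's body presses on something with over 40 N, if the wrist force passes 120 N, or if a joint passes its speed limit or range.

ROBOT

A 6-joint arm with a two-finger parallel gripper is mounted at the origin on the work surface. World frame = base frame: x ahead of the robot, y to its left, z up, the work surface at z = 0. Lengths are in m, angles in degrees, forces in N, time in s.
With the tool pointing down it reaches from about 0.325 to 0.85 m from the base axis. Payload 15.5 kg.
Tool frame: the origin (TCP) lies midway between the tips of the shut fingers; the grasp point (between the pads) lies 19 mm behind it (arm.grasp_offset is the distance from the TCP to the grasp point, in m); z points along the fingers, y is the line along which they close (so a half turn about z gives the same grasp; the last joint's range is limited). The gripper opens to 91 mm and grips with 3 to 60 N. Pads are 32 mm wide; open, the fingers measure 118 mm over their backs; the gripper's body (76 mm by 178 mm) begins 60 mm behind the grasp point.
Start: joints at [-78.982, 28.281, 77.091, -0, 74.628, -5.472], TCP at [0.177, -0.599, 0.214] pointing down, gripper open.
Joint ranges: [-166.48, 166.48], [-47.26, 123.95], [12.59, 153.08], [-70.14, 250.14], [6.76, 159.57], [-176.63, 176.63]. Speed limits (degrees/s): [108.29, 108.29, 147.25, 172.46, 172.46, 172.46].

INTERFACE

Orientations are given as a 3x3 rotation matrix whose columns are the frame's x, y, z axes.
In Python, from station import arm gives the robot as it stands. The module is installed in compiled form; this text tells all that it offers.
- The arm moves only by the shell command python3 -m handwheel 'ROWS' [FORCE]. ROWS is JSON, a list of rows, each a list of 7 numbers: the shift along the tool's x, y, z in mm, then the turn, a rotation vector about the tool's x, y, z in rad, then the closure, from -1 (fully open) to 1 (shut), so that 0 is half open. In form: [[x, y, z, ax, ay, az, gripper], ...]. A call has 1 to 5 rows; each row is the pose to reach, as a shift and turn from the pose commanded when the call began, along the tool's axes at that moment; what a row does not reach only later rows make up. A row lasts 1/8 s, in which the tool goes at most 62.5 mm and 10.7 degrees, less where a joint would pass 70% of its speed; a pose out of reach is approached as far as the arm can. A call with a gripper value outside its range is refused whole. The fingers move at their own pace and stop on an object; FORCE is the grip in N (left out, the last holds). Time passes only in rows, so rows that repeat a pose let the fingers close. It gives the time, the measured TCP pose, the force, the opening and the grip force at its end, in the units of the state.
- arm.state(): the state, without advancing time (a new reading comes with each control period).
- arm.camera(name): name is "scene" or "top" or "wrist"; returns (picture, depth): 384x512x3 uint8, red, green, blue; 384x512 float32, m along the optical axis (not along the pixel's ray), 0 where there is no reading.
- arm.camera_info(name): a dict with "fx", "fy", "cx", "cy" (pixels), "eye" and "attitude" of the camera in the world; the wrist camera has in their place "tool_from_camera" (4x4, takes a point from camera to tool coordinates, whose origin is the TCP and whose axes are the flange's). Camera axes: x right, y up, looking along -z (the intrinsics and any distortion apply to the point x, -y, -z); pixel columns grow to the right and rows downward; lengths in m; the calibration is good to about 2 mm. The wrist camera is an equidistant fisheye: a pixel r from the principal point sees the ray r / f radians off the axis. A picture is of the moment at which its call begins: read the wrist's pose just before it. camera_info takes no time and is no camera call.
- arm.finish_job(): hands the job in; it is judged then, once.
The state is a dict: "time": time; "q": joint angles; "joint_vel": joint speeds; "joint_torque": joint torques, N m; "eef_pos": TCP position; "eef_rot": TCP orientation; "force": force on the tool from outside, world axes, zero at the start; "ft_torque": the same for the moment, N m; "width": opening from 0.0 (shut) to 1.0 (fully open); "grasp_force": force on a finger pad.
Only numpy, scipy, OpenCV 4.12 (cv2) and the standard library are available. Lean on these libraries where they do the work, as an engineer would, in place of code of your own. Each camera call takes 0.05 s, during which the arm holds its last target. There are 200 camera calls.

## Working session

There is one attempt and no reset: what is moved stays moved. The work goes in short steps, Python scripts to look and compute and a shell command to move; the robot and the scene stay as the last step left them, time stands still between calls to the robot, and variables do not carry over. Pictures are saved under pics/ and viewed, at most 10 in all, crops included, and the job is handed in when it is done.

```bash
mkdir -p pics; python3 - <<'E'
from station import arm
import cv2,numpy as np
for n in ["top","scene"]:
    p,d=arm.camera(n); cv2.imwrite(f"pics/{n}0.png",p[:,:,::-1]); np.savez(f"{n}0.npz",p=p,d=d)
    print(n,arm.camera_info(n))
s=arm.state(); print(s["time"],s["eef_pos"],s["eef_rot"],s["width"],s["force"])
E
```

```text
top {'fx': 429.3829959700455, 'fy': 429.3829959700455, 'cx': 250.72405349955255, 'cy': 188.4373712046715, 'eye': array([0.30110465, 0.09849572, 1.13483509]), 'attitude': array([[ 0.07897221,  0.97403666, -0.21216968],
       [-0.99686076,  0.07595352, -0.02235374],
       [-0.00565833,  0.21326895,  0.97697714]])}
scene {'fx': 391.4662553206971, 'fy': 391.4662553206971, 'cx': 248.65708085275975, 'cy': 191.60789665264798, 'eye': array([0.97275161, 0.7226288 , 0.97644959]), 'attitude': array([[-0.80587824, -0.44809673,  0.38700075],
       [ 0.5919019 , -0.62580624,  0.50795541],
       [ 0.01457432,  0.63841669,  0.76955293]])}
0.1 [ 0.17735272 -0.59895542  0.21338612] [[ 9.58866683e-01  2.83856726e-01 -2.06897812e-04]
 [ 2.83856782e-01 -9.58866087e-01  1.07486242e-03]
 [ 1.06719633e-04 -1.08937911e-03 -9.99999401e-01]] 0.9971240300272721 [-0.58743524 -0.67276675  0.20736125]
```

View pics/top0.png

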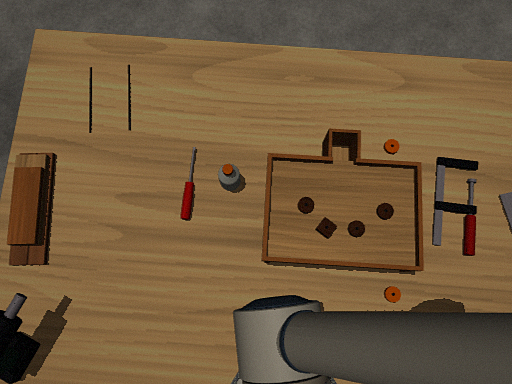

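View pics/scene0.png

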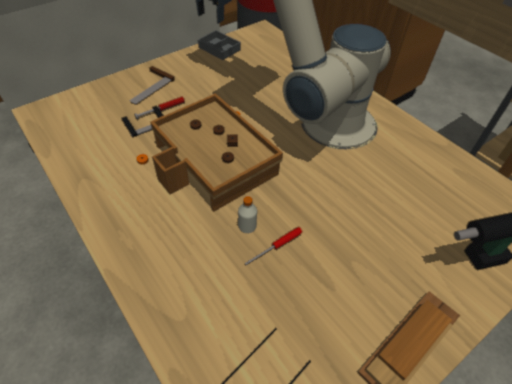

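The top view shows the dark pieces at (306,205), (385,211), (356,229), which look round, and (327,228), which looks like the square. The orange look-alikes are at (391,146) and (393,294), off the board. The gate and slot are at about (344,150). I'll confirm this in a crop and measure positions.

```bash
cat > h.py <<'E'
import numpy as np,cv2
from station import arm
def cloud(n,p,d):
    i=arm.camera_info(n); v,u=np.mgrid[:384,:512]
    c=np.stack([(u-i["cx"])/i["fx"]*d,-(v-i["cy"])/i["fy"]*d,-d],-1)
    return c@np.array(i["attitude"]).T+i["eye"]
def ray(n,uv,z):
    i=arm.camera_info(n); r=np.array(i["attitude"])@[(uv[0]-i["cx"])/i["fx"],-(uv[1]-i["cy"])/i["fy"],-1]
    return i["eye"]+r*(z-i["eye"][2])/r[2]
def darkblobs(p,lo=60,box=(270,160,415,265)):
    g=p.max(2).astype(np.uint8); x0,y0,x1,y1=box
    m=np.zeros_like(g); m[y0:y1,x0:x1]=(g[y0:y1,x0:x1]<lo)
    n,l,s,c=cv2.connectedComponentsWithStats(m)
    return [(s[k,4],c[k]) for k in range(1,n) if 60<s[k,4]<500],m
E
python3 - <<'E'
from h import *
from scipy.optimize import minimize
f=np.load("top0.npz");p,d=f["p"],f["d"]
P=cloud("top",p,d)
reg=np.zeros((384,512),bool);reg[120:285,255:435]=1
m=reg&(P[...,2]>.1)&(P[...,2]<.118)&(d>0)
Q=P[m]; print(m.sum(),np.median(Q[:,2]), np.median(P[190:200,330:350,2]))
# fence centrelines (board frame)
segs=[((95,-185),(95,-28)),((95,28),(95,185)),((-160,-185),(-160,185)),((-160,-185),(95,-185)),((-160,185),(95,185)),((100,36),(170,36)),((100,-36),(170,-36)),((170,-36),(170,36))]
def dist(t,q):
    c,s=np.cos(t[2]),np.sin(t[2]); r=(q[:,:2]-t[:2])*1e3; b=np.stack([c*r[:,0]+s*r[:,1],-s*r[:,0]+c*r[:,1]],1)
    D=[]
    for a,e in segs:
        a=np.array(a,float);e=np.array(e,float);w=e-a;k=np.clip((b-a)@w/(w@w),0,1)
        D.append(np.hypot(*(b-a-k[:,None]*w).T))
    return np.min(D,0)
x0=ray("top",(344,213),.11)
best=min((minimize(lambda t:np.minimum(dist(t,Q),15).mean(),[x0[0]+dx,x0[1],a],method="Nelder-Mead",options=dict(xatol=1e-5,fatol=1e-4,maxiter=2000)) for a in(-.1,-.05,0,.05,.1) for dx in (0,.02)),key=lambda r:r.fun)
t=best.x; print("board",t,np.degrees(t[2]),best.fun); np.save("board.npy",t)
c,s=np.cos(t[2]),np.sin(t[2])
b,mm=darkblobs(p)
for a,uv in b:
    w=ray("top",uv,.099)
    r=(w[:2]-t[:2])*1e3; print(a,uv.round(1),w.round(4),"board",(np.array([[c,s],[-s,c]])@r).round(1))
cr=p[125:285,255:435,::-1]; cv2.imwrite("pics/crop0.png",cv2.resize(cr,None,fx=3.6,fy=3.6,interpolation=cv2.INTER_CUBIC))
print(p[205,303],p[195,340],p[229,352])
E
```

```text
2951 0.10822259938633039 0.08359730670798449
board [ 0.52058732 -0.10301899  0.01440204] 0.8251760387873318 3.992598255687389
129 [310.6 161. ] [ 0.6078 -0.0217  0.099 ] board [88.4 80. ]
229 [384.8 165.6] [ 0.6102 -0.2066  0.099 ] board [  88.1 -104.9]
217 [305.6 205. ] [ 0.4952 -0.015   0.099 ] board [-24.1  88.4]
225 [384.4 210.9] [ 0.4955 -0.207   0.099 ] board [ -26.6 -103.7]
263 [326.  227.7] [ 0.4433 -0.067   0.099 ] board [-76.8  37.1]
225 [355.9 228.6] [ 0.4469 -0.1391  0.099 ] board [-74.2 -35. ]
100 [291.1 263. ] [0.3526 0.0122 0.099 ] board [-166.3  117.6]
[48 24 17] [119  87  51] [38 23  7]
```

View pics/crop0.png

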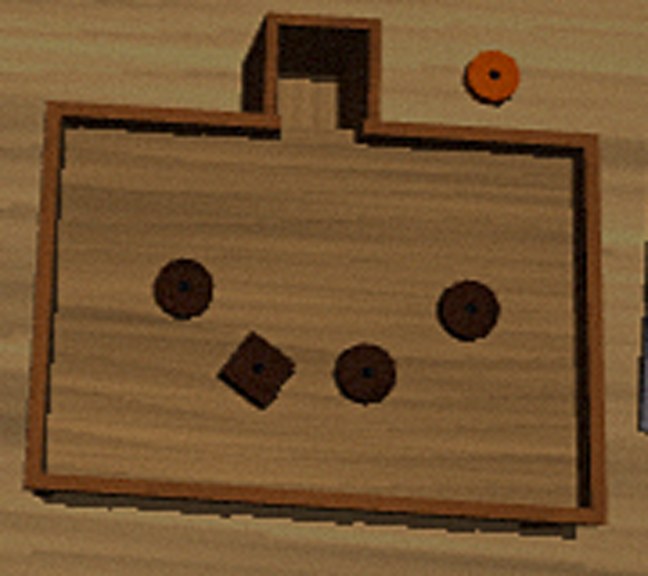

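The crop confirms it. The pieces at (306,205), (385,211) and (356,229) are round blanks, and (327,228) is the square spacer. The orange discs lie off the board, so I'll leave them. The plan is to push each blank with slightly open fingers so the two tips cradle it.

```bash
cat >> h.py <<'E'
T=np.load("board.npy")
def b2w(b):
    c,s=np.cos(T[2]),np.sin(T[2]); return T[:2]+np.array([[c,-s],[s,c]])@np.array(b)/1e3
def w2b(w):
    c,s=np.cos(T[2]),np.sin(T[2]); return np.array([[c,s],[-s,c]])@(np.array(w)[:2]-T[:2])*1e3
def plan(wps,ref=None):
    """wps: (disc bx,by, heading deg, tcp z mm, standoff mm); prints row values in tool axes of ref pose"""
    s=arm.state(); R,p=s["eef_rot"],s["eef_pos"]
    if ref is not None:
        h=np.radians(ref[2])+T[2]; c,q=np.cos(h),np.sin(h); R=np.array([[c,q,0],[q,-c,0],[0,0,-1]])
        p=np.r_[b2w(np.array(ref[:2])-ref[4]*np.array([np.cos(np.radians(ref[2])),np.sin(np.radians(ref[2]))])),ref[3]/1e3]
    a0=np.arctan2(R[1,0],R[0,0])
    for x,y,hd,z,so in wps:
        h=np.radians(hd); w=np.r_[b2w([x-so*np.cos(h),y-so*np.sin(h)]),z/1e3]
        print((R.T@(w-p)*1e3).round(1),"az",round(float(a0-(h+T[2])),3))
E
python3 - <<'E'
from h import *
plan([(-74,-35,17,214,38),(-74,-35,17,150,38)])
plan([(-74,-35,17,90,40)],(-74,-35,17,150,40))
E
```

```text
[ 3.512e+02 -3.635e+02 -2.000e-01] az -0.023
[ 351.2 -363.4   63.8] az -0.023
[ 0.  0. 60.] az 0.0
```

```bash
python3 -m handwheel '[[40,-41,0,0,0,-0.023,0.6],[80,-83,0,0,0,-0.023,0.6],[120,-124,0,0,0,-0.023,0.6],[160,-166,0,0,0,-0.023,0.6],[200,-207,0,0,0,-0.023,0.6]]' 20; python3 - <<'E'
from h import *
s=arm.state(); print(s["time"],s["eef_pos"],s["width"],w2b(s["eef_pos"]))
plan([(-74,-35,17,150,40)])
E
```

```text
time: 0.72
eef_pos: [0.3109, -0.3422, 0.2138]
eef_rot: [[0.952, 0.305, -0.0], [0.305, -0.952, 0.0], [0.0, -0.0, -1.0]]
force: [0.3, -0.9, -0.7]
width: 0.486
grasp_force: 0.0
0.725 [ 0.31086946 -0.34224532  0.21382005] 0.485819965632472 [-213.1413399  -236.18126353]
[ 151.8 -151.8   63.9] az -0.001
```

```bash
python3 -m handwheel '[[40,-40,0,0,0,0,0.6],[80,-80,0,0,0,0,0.6],[120,-120,20,0,0,0,0.6],[152,-152,64,0,0,0,0.6],[152,-152,64,0,0,0,0.6]]'; python3 - <<'E'
from h import *
s=arm.state(); print(s["time"],s["width"],w2b(s["eef_pos"]))
p,d=arm.camera("wrist"); cv2.imwrite("pics/w1.png",p[:,:,::-1]); np.savez("w1.npz",p=p,d=d)
p,d=arm.camera("top"); cv2.imwrite("pics/t1.png",p[:,:,::-1])
print(arm.camera_info("wrist"))
plan([(-74,-35,17,91,40)])
E
```

```text
time: 1.35
eef_pos: [0.4078, -0.1497, 0.1477]
eef_rot: [[0.951, 0.309, -0.004], [0.309, -0.951, 0.003], [-0.003, -0.004, -1.0]]
force: [0.5, 0.1, 0.8]
width: 0.202
grasp_force: 0.0
1.35 0.20222810773408165 [-113.4267873   -45.01426354]
{'fx': 297.3186396354542, 'fy': 297.3186396354542, 'cx': 253.93245416708538, 'cy': 191.77643592075748, 'tool_from_camera': array([[ 3.85434519e-04,  9.63341946e-01,  2.68276251e-01,
         7.39918673e-02],
       [ 9.99999348e-01, -6.59706548e-04,  9.32205967e-04,
        -1.26263252e-03],
       [ 1.07501671e-03,  2.68275716e-01, -9.63341572e-01,
        -1.70702872e-01],
       [ 0.00000000e+00,  0.00000000e+00,  0.00000000e+00,
         1.00000000e+00]])}
[ 0.9 -1.  58.7] az 0.001
```

View pics/w1.png

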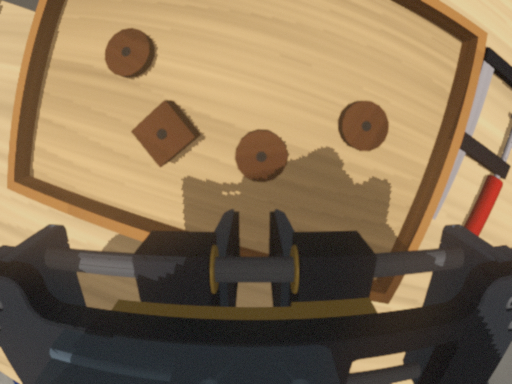

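The wrist view shows the target disc at (261,156), between and just ahead of the fingertips (228 to 282). The spacer is at (165,133), and the other blanks are at (130,53) and (364,125). Next I'll cross-check these in the board frame.

```bash
cat >> h.py <<'E'
def wray(uv,z,s):
    i=arm.camera_info("wrist"); M=np.array(i["tool_from_camera"]); x,y=(uv[0]-i["cx"])/i["fx"],(uv[1]-i["cy"])/i["fy"]
    th=np.hypot(x,y); k=np.sin(th)/th if th>1e-9 else 1
    r=s["eef_rot"]@M[:3,:3]@[x*k,-y*k,-np.cos(th)]; e=s["eef_pos"]+s["eef_rot"]@M[:3,3]
    return e+r*(z-e[2])/r[2]
E
python3 - <<'E'
from h import *
s=arm.state()
for n,uv,z in [("C",(261.5,156.5),.099),("A",(126.5,51),.099),("B",(366,126),.099),("sp",(162,133.5),.109),("corner near-left inner top(-155,180)",(19,181),.11),("far-right inner top (90,-180)",(469,42),.11)]:
    w=wray(uv,z,s); print(n,w.round(4),w2b(w).round(1))
E
```

```text
C [ 0.4477 -0.1443  0.099 ] [-73.4 -40.2]
A [ 0.4976 -0.0178  0.099 ] [-21.7  85.6]
B [ 0.4969 -0.2137  0.099 ] [ -25.3 -110.3]
sp [ 0.4439 -0.0689  0.109 ] [-76.2  35.2]
corner near-left inner top(-155,180) [0.3654 0.0644 0.11  ] [-152.8  169.6]
far-right inner top (90,-180) [ 0.6039 -0.279   0.11  ] [  80.8 -177.2]
```

```bash
python3 - <<'E'
from h import *
p=np.load("top0.npz")["p"]; i=arm.camera_info("top"); A=np.array(i["attitude"])
k=4.3; cr=cv2.resize(p[120:258,262:436,::-1],None,fx=k,fy=k,interpolation=cv2.INTER_CUBIC)
def px(b,z):
    c=A.T@(np.r_[b2w(b),z]-i["eye"]); u=i["cx"]+i["fx"]*c[0]/-c[2]; v=i["cy"]-i["fy"]*c[1]/-c[2]
    return (int((u-262+.5)*k),int((v-120+.5)*k))
for L,col in [([(100,-190),(100,190),(-165,190),(-165,-190)],(0,255,0)),([(90,-180),(90,180),(-155,180),(-155,-180)],(255,255,0)),([(100,32),(166,32),(166,-32),(100,-32)],(0,255,255)),([(90,28),(100,28),(100,-28),(90,-28)],(255,0,255))]:
    cv2.polylines(cr,[np.array([px(b,.11) for b in L])],True,col,1)
cv2.imwrite("pics/ov.png",cr); print(cr.shape)
E
```

```text
(593, 748, 3)
```

View pics/ov.png

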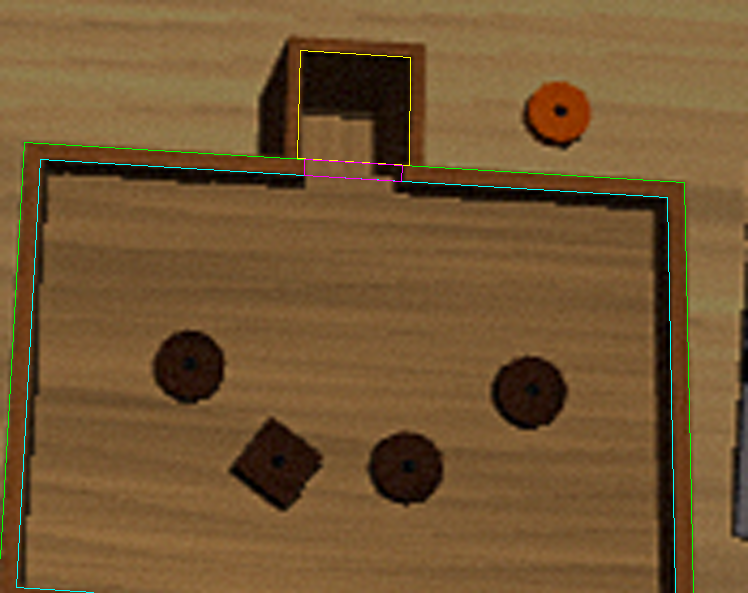

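The overlay of the fitted board on the top view matches the fences, gate and slot. The wrist and top cameras differ by 3 to 5 mm in y, so I'll split the difference and begin the first push.

```bash
python3 - <<'E'
import numpy as np
t=np.load("board.npy"); t[1]-=.0025; t[0]+=.001; np.save("board.npy",t)
E
python3 - <<'E'
from h import *
plan([(-74,-36.5,19,91,42)])
print("push")
r=(-74,-36.5,19,91,42)
plan([(-50,-28,19,91,34),(-30,-21,19,91,34),(-10,-14,19,91,34),(10,-7,19,91,34)],r)
E
```

```text
[-1.4  4.6 58.7] az -0.034
push
[33.5 -0.2  0. ] az 0.0
[54.6 -0.3  0. ] az 0.0
[75.8 -0.4  0. ] az 0.0
[97.  -0.5  0. ] az 0.0
```

```bash
python3 -m handwheel '[[-1,5,20,0,0,-0.034,0.6],[-1,5,40,0,0,-0.034,0.6],[-1,5,59,0,0,-0.034,0.6],[-1,5,59,0,0,-0.034,0.6]]' && python3 -m handwheel '[[15,0,0,0,0,0,0.6],[33,0,0,0,0,0,0.6],[54,0,0,0,0,0,0.6],[75,0,0,0,0,0,0.6],[90,0,0,0,0,0,0.6]]'; python3 - <<'E'
from h import *
s=arm.state(); print(s["time"],s["width"],w2b(s["eef_pos"]),s["eef_pos"][2])
p,d=arm.camera("wrist"); cv2.imwrite("pics/w2.png",p[:,:,::-1])
E
```

```text
time: 1.95
eef_pos: [0.4088, -0.1588, 0.0909]
eef_rot: [[0.942, 0.337, -0.001], [0.337, -0.942, 0.0], [-0.001, -0.001, -1.0]]
force: [-0.2, -0.4, -0.3]
width: 0.195
grasp_force: 0.0
time: 2.58
eef_pos: [0.496, -0.1269, 0.0915]
eef_rot: [[0.941, 0.339, 0.001], [0.339, -0.941, -0.0], [0.001, 0.001, -1.0]]
force: [-0.2, 0.2, -0.6]
width: 0.198
grasp_force: 0.1
2.575 0.19771951383990471 [-25.88572957 -20.982523  ] 0.09146360712090522
```

View pics/w2.png

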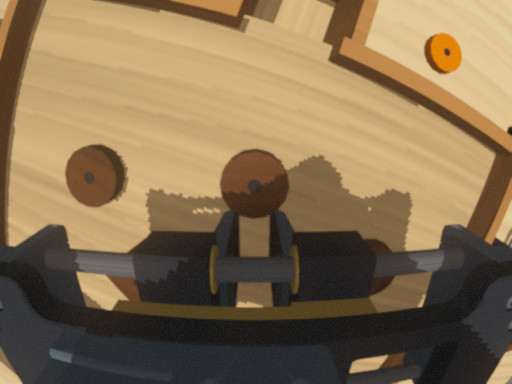

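The disc sits centred in the cradle at (255,185). The gate's near corners at deck level are at about (245,27) and (331,46).

```bash
python3 - <<'E'
from h import *
s=arm.state()
for uv,z in [((245,27),.085),((331,46),.085),((255,186),.099)]: print(w2b(wray(uv,z,s)).round(1))
p=w2b(s["eef_pos"]); d=p+34.3*np.array([np.cos(np.radians(19)),np.sin(np.radians(19))]);print("disc",d)
plan([(22,-6,12,91,34),(40,-2,6,91,34),(60,0,0,91,34),(80,0,0,91,34),(95,0,0,91,34)])
E
```

```text
[92.  26.5]
[ 99.2 -25.5]
[ 5.3 -9.6]
disc [ 7.82786502 -9.6411137 ]
[15.1 -3.   0.5] az 0.122
[34.1 -4.4  0.6] az 0.227
[54.6 -3.2  0.6] az 0.331
[73.5  3.3  0.6] az 0.331
[87.7  8.2  0.7] az 0.331
```

```bash
python3 -m handwheel '[[15,-3,0,0,0,0.122,0.6],[34,-4,0,0,0,0.227,0.6],[54,-3,0,0,0,0.331,0.6],[73,3,0,0,0,0.331,0.6],[88,8,0,0,0,0.331,0.6]]'; python3 - <<'E'
from h import *
s=arm.state(); print(w2b(s["eef_pos"]),s["eef_rot"][:,0])
plan([(105,0,0,91,34),(118,0,0,91,34)])
p,d=arm.camera("wrist"); cv2.imwrite("pics/w3.png",p[:,:,::-1])
E
```

```text
time: 3.25
eef_pos: [0.5803, -0.105, 0.0911]
eef_rot: [[1.0, 0.014, 0.0], [0.014, -1.0, -0.0], [0.0, 0.0, -1.0]]
force: [-1.1, -0.3, -0.4]
width: 0.199
grasp_force: 0.1
[58.71484232 -0.37241555] [9.99900570e-01 1.40999700e-02 2.00084708e-04]
[12.3 -0.4  0.1] az -0.0
[25.3 -0.4  0.1] az -0.0
```

View pics/w3.png

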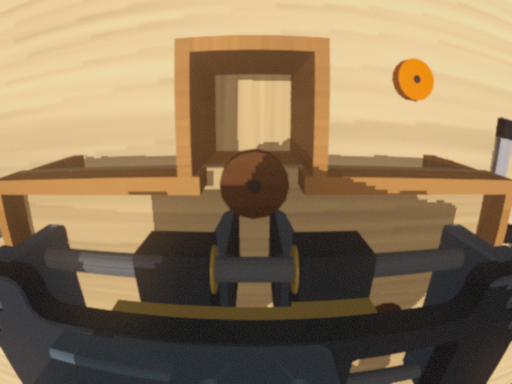

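The disc at (255,185) is centred in the gate (opening 205 to 302). I'll push it through, back off and raise.

```bash
python3 -m handwheel '[[14,0,0,0,0,0,0.6],[28,0,0,0,0,0,0.6],[28,0,0,0,0,0,0.6],[5,0,0,0,0,0,0.6],[-10,0,-40,0,0,0,0.6]]'; python3 - <<'E'
from h import *
s=arm.state(); print(s["time"],w2b(s["eef_pos"]))
p,d=arm.camera("wrist"); cv2.imwrite("pics/w4.png",p[:,:,::-1])
plan([(-26,-105,66,145,42)])
E
```

```text
time: 3.92
eef_pos: [0.5665, -0.1048, 0.129]
eef_rot: [[1.0, 0.014, -0.006], [0.014, -1.0, 0.002], [-0.006, -0.002, -1.0]]
force: [-0.4, -0.2, 0.9]
width: 0.199
grasp_force: 0.0
3.925 [4.48745632e+01 4.47629245e-02]
[-89.2 142.8  -9.9] az -1.153
```

View pics/w4.png

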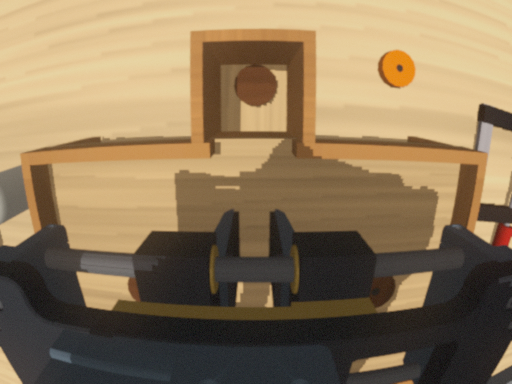

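The first blank lies flat on the slot floor at (256,86). Next I'll swing behind the right-hand blank.

```bash
python3 -m handwheel '[[-18,28,-12,0,0,-0.18,0.6],[-36,56,-12,0,0,-0.36,0.6],[-54,85,-12,0,0,-0.54,0.6],[-72,114,-12,0,0,-0.72,0.6],[-89,143,-12,0,0,-0.9,0.6]]' >/dev/null; python3 - <<'E'
from h import *
p,d=arm.camera("top")
b,m=darkblobs(p,box=(275,175,410,255)); s=arm.state()
for a,uv in b: print(a,uv.round(1),w2b(ray("top",uv,.099)).round(1))
print(w2b(s["eef_pos"]),s["eef_pos"][2])
plan([(-26,-105,66,145,42)])
cv2.imwrite("pics/t2.png",p[:,:,::-1])
E
```

```text
[ -43.64289398 -147.15610587] 0.1429808507249916
[ 3.3 -1.9 -2. ] az -0.233
```

```bash
python3 -m handwheel '[[3,-2,0,0,0,-0.12,0.6],[3,-2,0,0,0,-0.233,0.6],[3,-2,0,0,0,-0.233,0.6]]' >/dev/null; cat >> h.py <<'E'
def wdisc():
    s=arm.state(); p,d=arm.camera("wrist"); hsv=cv2.cvtColor(p,cv2.COLOR_RGB2HSV)
    m=((p[...,0]<150)&(p[...,0]>60)&(p[...,0].astype(int)-p[...,2]>40)).astype(np.uint8); m[235:]=0
    m=cv2.morphologyEx(m,cv2.MORPH_OPEN,np.ones((9,9)))
    n,l,st,c=cv2.connectedComponentsWithStats(m)
    for k in range(1,n):
        if st[k,4]>600: print("blob",st[k],w2b(wray(c[k],.097,s)).round(1))
    return p
E
python3 - <<'E'
from h import *
p=wdisc(); cv2.imwrite("pics/w5.png",p[:,:,::-1])
s=arm.state(); print(s["time"],w2b(s["eef_pos"]),s["eef_pos"][2],np.degrees(np.arctan2(*s["eef_rot"][[1,0],0])-T[2]))
plan([(-26,-106,66,91,42)])
E
```

```text
blob [    0     0   422   235 23325] [-89.6 -73.5]
blob [  87    3   47   46 1747] [-81.   45.2]
blob [ 228  134   52   53 2121] [ -26.7 -103.1]
5.075 [ -41.02039256 -139.79362023] 0.14294659066781074 64.71484194250304
[-5.   0.1 51.9] az -0.022
```

View pics/w5.png

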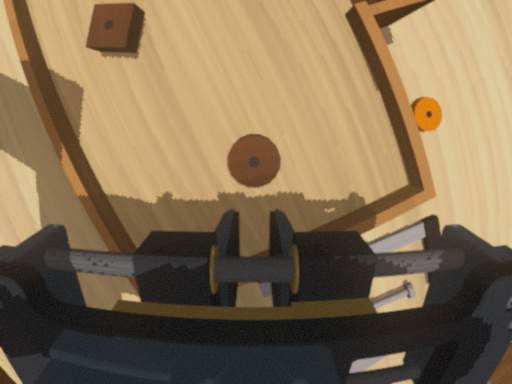

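The disc at (254,160) is centred ahead of the fingers, with the spacer far off at (115,27). I'll lower and push it to the centre line in front of the gate.

```bash
python3 -m handwheel '[[-5,0,25,0,0,-0.022,0.6],[-5,0,52,0,0,-0.022,0.6],[-5,0,52,0,0,-0.022,0.6]]' && python3 -m handwheel '[[12,0,0,0,0,0,0.6],[27,0,0,0,0,0,0.6],[42,0,0,0,0,0,0.6],[57,0,0,0,0,0,0.6],[72,0,0,0,0,0,0.6]]' && python3 -m handwheel '[[15,0,0,0,0,0,0.6],[30,0,0,0,0,0,0.6],[42,0,0,0,0,0,0.6],[48,0,0,0,0,0,0.6],[48,0,0,0,0,0,0.6]]' ; python3 - <<'E'
from h import *
p=wdisc(); s=arm.state(); cv2.imwrite("pics/w6.png",p[:,:,::-1])
a=np.arctan2(*s["eef_rot"][[1,0],0])-T[2]
print(s["time"],w2b(s["eef_pos"]),"disc",w2b(s["eef_pos"])+34.3*np.array([np.cos(a),np.sin(a)]))
E
```

```text
time: 5.45
eef_pos: [0.4796, -0.2499, 0.0896]
eef_rot: [[0.393, 0.919, -0.003], [0.919, -0.393, 0.002], [0.001, -0.003, -1.0]]
force: [1.1, 0.5, 0.4]
width: 0.2
grasp_force: 0.0
time: 6.08
eef_pos: [0.5093, -0.1832, 0.0911]
eef_rot: [[0.391, 0.92, 0.0], [0.92, -0.391, -0.0], [0.0, 0.0, -1.0]]
force: [-0.2, 0.3, 0.5]
width: 0.196
grasp_force: 0.1
time: 6.7
eef_pos: [0.5277, -0.1399, 0.0909]
eef_rot: [[0.391, 0.92, -0.0], [0.92, -0.391, -0.0], [-0.0, -0.0, -1.0]]
force: [-0.5, -0.0, -0.1]
width: 0.199
grasp_force: 0.0
blob [   0    0   48   42 1046] [-84.4 178.6]
blob [ 301    0   52   90 1384] [88.2 55.3]
blob [  95   40   63   66 3299] [-22.6  88.6]
blob [  194    44   288   191 18368] [88.7 -8.3]
blob [   0  120   52  115 4407] [-137.1   66.7]
blob [  59  152   64   68 3099] [-80.6  42.6]
blob [130 206  39  29 930] [-52.1   3.5]
6.75 [  5.47275491 -34.77427589] disc [19.34144051 -3.4031178 ]
```

```bash
python3 -m handwheel '[[-10,0,0,0,0,0,0.6],[-15,0,-25,0,0,0.1,0.6],[-20,0,-50,0,0,0.28,0.6],[-20,0,-50,0,0,0.46,0.6],[-20,0,-50,0,0,0.64,0.6]]' >/dev/null; python3 - <<'E'
from h import *
plan([(19,-3,0,140,42)])
E
```

```text
[  7.3 -54.4   1.3] az 0.508
```

```bash
python3 -m handwheel '[[2,-18,0,0,0,0.17,0.6],[5,-36,0,0,0,0.34,0.6],[7,-54,0,0,0,0.508,0.6],[7,-54,0,0,0,0.508,0.6],[7,-54,0,0,0,0.508,0.6]]' >/dev/null; python3 - <<'E'
from h import *
p=wdisc(); s=arm.state(); cv2.imwrite("pics/w7.png",p[:,:,::-1])
a=np.arctan2(*s["eef_rot"][[1,0],0])-T[2]
print(s["time"],w2b(s["eef_pos"]),s["eef_pos"][2],np.degrees(a))
plan([(19,-3,0,91,42)]);print()
plan([(25,-3,0,91,34),(40,-2,0,91,34),(58,0,0,91,34),(76,0,0,91,34),(92,0,0,91,34)],(19,-3,0,91,42))
E
```

```text
blob [ 203    0   94   50 3718] [117.6   5. ]
blob [  31   78   33  146 2915] [ 27.2 179.2]
blob [ 442   81   30  143 2371] [  29.3 -177.7]
blob [ 227  130   51   45 1668] [21.5  0.3]
blob [  182   139   248    96 14546] [-13.4 -42. ]
blob [ 117  185   44   47 1588] [-23.8  90.2]
8.05 [-22.7337577   -3.47173668] 0.1409907278548108 0.5207838757263813
[-0.3 -0.5 50. ] az 0.009

[14.  0.  0.] az 0.0
[29. -1.  0.] az 0.0
[47. -3.  0.] az 0.0
[65. -3.  0.] az 0.0
[81. -3.  0.] az 0.0
```

View pics/w7.png

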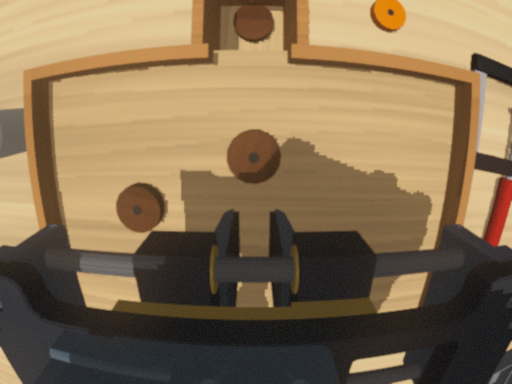

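The second blank at (254,156) lines up with the fingers and the gate, and the first is still in the slot at (254,22). I'll push it through.

```bash
python3 -m handwheel '[[0,0,25,0,0,0.009,0.6],[0,0,50,0,0,0.009,0.6],[0,0,50,0,0,0.009,0.6]]' >/dev/null && python3 -m handwheel '[[14,0,0,0,0,0,0.6],[29,-1,0,0,0,0,0.6],[47,-3,0,0,0,0,0.6],[65,-3,0,0,0,0,0.6],[81,-3,0,0,0,0,0.6]]' && python3 -m handwheel '[[15,0,0,0,0,0,0.6],[29,0,0,0,0,0,0.6],[29,0,0,0,0,0,0.6],[5,0,0,0,0,0,0.6],[-10,0,-50,0,0,0,0.6]]'; python3 - <<'E'
from h import *
p=wdisc(); s=arm.state(); cv2.imwrite("pics/w8.png",p[:,:,::-1])
print(s["time"],w2b(s["eef_pos"]),s["eef_pos"][2])
plan([(-23,88,-64,145,44)])
E
```

```text
time: 9.05
eef_pos: [0.5817, -0.1044, 0.0918]
eef_rot: [[1.0, 0.012, 0.002], [0.012, -1.0, -0.0], [0.002, 0.0, -1.0]]
force: [-1.0, 0.1, 0.1]
width: 0.197
grasp_force: 0.1
time: 9.68
eef_pos: [0.5662, -0.1039, 0.1387]
eef_rot: [[1.0, 0.012, -0.007], [0.012, -1.0, 0.002], [-0.007, -0.002, -1.0]]
force: [1.2, -0.7, 1.1]
width: 0.2
grasp_force: 0.0
blob [  182    43   251   192 23664] [ 82.9 -23.1]
blob [  39  162   27   62 1213] [ 58.7 180.4]
blob [ 447  162   24   62 1022] [  58.3 -178.9]
9.725 [46.76024631  0.07974422] 0.1465114590216455
[ -89.4 -127.2    1.2] az 1.115
```

View pics/w8.png

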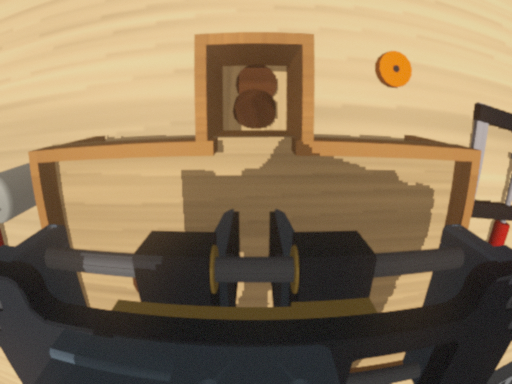

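Both blanks are in the slot, at (256,80) and (255,108). I've now viewed 11 pictures, one over the limit of 10, so I won't view any more and will work from measured numbers. Next is the left blank.

```bash
python3 -m handwheel '[[-18,-25,0,0,0,0.18,0.6],[-36,-50,0,0,0,0.36,0.6],[-54,-75,0,0,0,0.54,0.6],[-72,-100,0,0,0,0.72,0.6],[-89,-127,0,0,0,0.9,0.6]]' >/dev/null; python3 - <<'E'
from h import *
plan([(-23,88,-64,145,44)])
E
```

```text
[ 0.   1.  -3.9] az 0.208
```

```bash
python3 -m handwheel '[[0,1,0,0,0,0.12,0.6],[0,1,0,0,0,0.208,0.6],[0,1,0,0,0,0.208,0.6]]' >/dev/null; python3 - <<'E'
from h import *
p=wdisc(); s=arm.state(); 
print(s["time"],w2b(s["eef_pos"]),s["eef_pos"][2],np.degrees(np.arctan2(*s["eef_rot"][[1,0],0])-T[2]))
plan([(-23,88,-64,91,44)])
plan([(-23,88,-64,91,34),(20,0,-64,91,34)],(-23,88,-64,91,44))
E
```

```text
blob [ 89   0  69  16 840] [116.6  24.3]
blob [  169     0   333   235 31740] [-64.7  56.7]
blob [  81   22   77  213 3686] [ 75.2 126.1]
blob [ 471  160   41   71 1241] [-250.3   13.5]
10.775 [-41.56563496 126.87635228] 0.14107709874130878 -63.51589967770155
[-0.9  0.4 50.1] az 0.008
[10.  0.  0.] az 0.0
[ 1.079e+02 -1.000e-01  0.000e+00] az 0.0
```

```bash
cat >> h.py <<'E'
def whough():
    s=arm.state(); p,d=arm.camera("wrist"); g=cv2.cvtColor(p,cv2.COLOR_RGB2GRAY)[:235]
    c=cv2.HoughCircles(cv2.GaussianBlur(g,(5,5),1),cv2.HOUGH_GRADIENT,1.5,40,param1=80,param2=30,minRadius=20,maxRadius=38)
    for x,y,r in ([] if c is None else c[0][:5]): print("circle",x,y,r,w2b(wray((x,y),.099,s)).round(1),p[int(min(y,234))+10,int(x)])
    return p
E
python3 - <<'E'
from h import *
whough()
E
```

```text
circle 251.25 156.75 27.05 [-22.9  90.4] [75 50 31]
```

```bash
python3 -m handwheel '[[-3,0,25,0,0,0.008,0.6],[-3,0,50,0,0,0.008,0.6],[-3,0,50,0,0,0.008,0.6]]' >/dev/null && python3 -m handwheel '[[14,0,0,0,0,0,0.6],[29,0,0,0,0,0,0.6],[44,0,0,0,0,0,0.6],[59,0,0,0,0,0,0.6],[74,0,0,0,0,0,0.6]]' && python3 -m handwheel '[[14,0,0,0,0,0,0.6],[26,0,0,0,0,0,0.6],[32,0,0,0,0,0,0.6],[35,0,0,0,0,0,0.6],[35,0,0,0,0,0,0.6]]' ; python3 - <<'E'
from h import *
whough(); s=arm.state()
a=np.arctan2(*s["eef_rot"][[1,0],0])-T[2]
print(s["time"],w2b(s["eef_pos"]),"disc",w2b(s["eef_pos"])+34.3*np.array([np.cos(a),np.sin(a)]))
E
```

```text
time: 11.82
eef_pos: [0.5107, -0.0438, 0.091]
eef_rot: [[0.45, -0.893, 0.0], [-0.893, -0.45, -0.0], [0.0, -0.0, -1.0]]
force: [-0.3, -0.6, -0.2]
width: 0.203
grasp_force: 0.1
time: 12.45
eef_pos: [0.5258, -0.0738, 0.0909]
eef_rot: [[0.45, -0.893, -0.0], [-0.893, -0.45, 0.0], [-0.0, 0.0, -1.0]]
force: [0.6, 0.1, 0.2]
width: 0.204
grasp_force: 0.0
circle 252.75 183.75 35.45 [18.6  1.2] [66 42 26]
circle 125.25 98.25 23.75 [106.6 -12.7] [97 64 37]
12.5 [ 4.63086285 31.77182955] disc [19.62285371  0.92170459]
```

Disc now at about (19,1). I'll lift, turn to face the gate and get behind it.

```bash
python3 -m handwheel '[[-10,0,0,0,0,0,0.6],[-15,0,-25,0,0,-0.1,0.6],[-20,0,-50,0,0,-0.28,0.6],[-20,0,-50,0,0,-0.46,0.6],[-20,0,-50,0,0,-0.64,0.6]]' >/dev/null; python3 - <<'E'
from h import *
plan([(19,1,0,140,42)])
E
```

```text
[ 5.8 52.5  1.3] az -0.472
```

```bash
python3 -m handwheel '[[2,17,0,0,0,-0.16,0.6],[4,35,0,0,0,-0.32,0.6],[6,52,0,0,0,-0.472,0.6],[6,52,0,0,0,-0.472,0.6],[6,52,0,0,0,-0.472,0.6]]' >/dev/null; python3 - <<'E'
from h import *
whough(); s=arm.state()
print(s["time"],w2b(s["eef_pos"]),s["eef_pos"][2])
plan([(19,1,0,91,42)]);print()
plan([(25,1,0,91,34),(40,1,0,91,34),(58,0,0,91,34),(76,0,0,91,34),(92,0,0,91,34)],(19,1,0,91,42))
E
```

```text
circle 252.75 155.25 28.55 [19.2  2.7] [113  71  41]
circle 398.25 2.25 24.65 [ 143.8 -111.6] [223 131  13]
13.8 [-22.53487958   1.40050834] 0.14091949079487495
[-0.5  0.4 49.9] az -0.009

[14. -0.  0.] az 0.0
[29. -0.  0.] az 0.0
[47.  1.  0.] az 0.0
[65.  1.  0.] az 0.0
[81.  1.  0.] az 0.0
```

```bash
python3 -m handwheel '[[0,0,25,0,0,-0.009,0.6],[0,0,50,0,0,-0.009,0.6],[0,0,50,0,0,-0.009,0.6]]' >/dev/null && python3 -m handwheel '[[14,0,0,0,0,0,0.6],[29,0,0,0,0,0,0.6],[47,1,0,0,0,0,0.6],[65,1,0,0,0,0,0.6],[81,1,0,0,0,0,0.6]]' && python3 -m handwheel '[[15,0,0,0,0,0,0.6],[29,0,0,0,0,0,0.6],[29,0,0,0,0,0,0.6],[5,0,0,0,0,0,0.6],[-10,0,-50,0,0,0,0.6]]'; python3 - <<'E'
from h import *
whough(); p,d=arm.camera("wrist"); np.savez("w9.npz",p=p,d=d); cv2.imwrite("pics/w9.png",p[:,:,::-1])
s=arm.state(); i=arm.camera_info("wrist"); M=np.array(i["tool_from_camera"])
# heights seen in gate/slot from depth
v,u=np.mgrid[:384,:512]; x=(u-i["cx"])/i["fx"]; y=(v-i["cy"])/i["fy"]; th=np.hypot(x,y)+1e-9; k=np.tan(th)/th
C=np.stack([x*k*d,-y*k*d,-d],-1); W=(C@M[:3,:3].T+M[:3,3])@s["eef_rot"].T+s["eef_pos"]
c_,s_=np.cos(T[2]),np.sin(T[2]); B=((W[...,:2]-T[:2])@np.array([[c_,-s_],[s_,c_]]))*1e3
for y in range(56,140,6): print(y,[(int(B[y,x,0]),int(B[y,x,1]),int(W[y,x,2]*1e3),int(p[y,x,0])) for x in (230,243,256,269,280)])
E
```

```text
time: 14.8
eef_pos: [0.5822, -0.1049, 0.0918]
eef_rot: [[1.0, 0.017, 0.002], [0.017, -1.0, -0.0], [0.002, 0.0, -1.0]]
force: [0.3, 0.6, -0.1]
width: 0.2
grasp_force: 0.1
time: 15.42
eef_pos: [0.5667, -0.1044, 0.1387]
eef_rot: [[1.0, 0.017, -0.007], [0.017, -1.0, 0.002], [-0.007, -0.002, -1.0]]
force: [0.5, -0.2, 1.3]
width: 0.197
grasp_force: 0.0
circle 254.25 110.25 22.25 [119.    1.4] [111  72  42]
circle 395.25 68.25 20.525 [ 156.2 -103.7] [232 140  27]
56 [(166, 18, 85, 97), (166, 8, 84, 95), (166, -1, 85, 96), (166, -11, 86, 94), (166, -19, 86, 91)]
62 [(165, 20, 58, 96), (166, 9, 54, 96), (166, -1, 53, 93), (166, -12, 54, 90), (166, -21, 59, 91)]
68 [(166, 23, 20, 94), (166, 11, 19, 91), (166, -1, 19, 89), (166, -14, 18, 91), (166, -25, 19, 88)]
74 [(162, 25, 4, 129), (160, 11, 17, 110), (160, -1, 20, 110), (160, -14, 18, 126), (162, -26, 5, 141)]
80 [(156, 25, 3, 132), (154, 11, 18, 109), (154, -1, 17, 110), (154, -14, 18, 107), (156, -26, 5, 214)]
86 [(149, 24, 4, 129), (148, 11, 18, 114), (148, -1, 18, 107), (148, -14, 17, 113), (149, -26, 5, 215)]
92 [(143, 24, 5, 136), (142, 11, 17, 117), (141, -1, 27, 95), (142, -14, 17, 118), (143, -26, 4, 214)]
98 [(136, 24, 4, 133), (135, 10, 35, 93), (135, -1, 37, 93), (136, -14, 18, 110), (137, -26, 5, 216)]
104 [(130, 25, 3, 134), (129, 10, 35, 106), (129, -1, 34, 93), (129, -13, 35, 86), (130, -26, 4, 215)]
110 [(124, 24, 6, 136), (123, 10, 33, 104), (124, -1, 31, 94), (124, -13, 33, 100), (124, -26, 4, 215)]
116 [(118, 25, 5, 133), (118, 9, 48, 75), (118, -1, 50, 65), (118, -13, 49, 79), (118, -26, 5, 216)]
122 [(111, 25, 4, 125), (113, 9, 68, 100), (113, -1, 70, 100), (113, -12, 66, 94), (111, -26, 5, 173)]
128 [(105, 25, 3, 127), (108, 9, 68, 110), (108, -1, 68, 114), (108, -12, 63, 94), (105, -26, 5, 166)]
134 [(100, 23, 23, 104), (103, 9, 65, 111), (103, -1, 67, 107), (103, -12, 62, 87), (100, -25, 21, 104)]
```

All three blanks are in the slot below deck level. The third seems to be standing against the near wall, with its top at 68 mm. I'll raise clear and check that it has settled and the rest is unmoved.

```bash
python3 -m handwheel '[[0,0,-30,0,0,0,0.6],[0,0,-60,0,0,0,0.6],[0,0,-60,0,0,0,0.6],[0,0,-60,0,0,0,0.6],[0,0,-60,0,0,0,0.6]]' ; python3 - <<'E'
from h import *
s=arm.state(); p,d=arm.camera("wrist")
i=arm.camera_info("wrist"); M=np.array(i["tool_from_camera"])
v,u=np.mgrid[:384,:512]; x=(u-i["cx"])/i["fx"]; y=(v-i["cy"])/i["fy"]; th=np.hypot(x,y)+1e-9; k=np.tan(th)/th
W=(np.stack([x*k*d,-y*k*d,-d],-1)@M[:3,:3].T+M[:3,3])@s["eef_rot"].T+s["eef_pos"]
c_,s_=np.cos(T[2]),np.sin(T[2]); B=((W[...,:2]-T[:2])@np.array([[c_,-s_],[s_,c_]]))*1e3; Z=W[...,2]*1e3
for x0 in range(96,168,6): print(x0,[int(np.median(Z[q])) if (q:=(abs(B[...,0]-x0)<3)&(abs(B[...,1]-y0)<3)&(d>0)).any() else None for y0 in range(28,-30,-8)])
q0=np.load("top0.npz")["p"].astype(int); t,_=arm.camera("top"); np.savez("t3.npz",p=t); df=(abs(t.astype(int)-q0).max(2)>40).astype(np.uint8)
for nm,(a,b,c,e) in dict(spacer=(314,216,339,240),glue=(216,160,244,192),driver=(178,145,200,222),clamp=(430,154,482,258),or1=(382,138,401,155),or2=(383,285,403,304)).items(): print(nm,df[b:e,a:c].sum())
E
```

```text
time: 16.15
eef_pos: [0.5694, -0.1049, 0.1999]
eef_rot: [[1.0, 0.017, -0.002], [0.017, -1.0, 0.0], [-0.002, -0.001, -1.0]]
force: [0.7, -0.1, 0.3]
width: 0.197
grasp_force: 0.0
96 [85, 84, 84, 84, 84, 84, 84, 100]
102 [5, 59, 66, 69, 68, 64, 6, 57]
108 [5, 61, 67, 70, 69, 65, 52, 56]
114 [6, 56, 60, 61, 62, 62, 6, 55]
120 [5, 32, 33, 34, 34, 34, 6, 52]
126 [6, 33, 34, 35, 35, 35, 6, 61]
132 [5, 6, 36, 37, 37, 31, 5, 60]
138 [5, 6, 20, 30, 27, 20, 6, 62]
144 [5, 18, 19, 19, 19, 19, 19, 56]
150 [6, 7, 20, 19, 19, 19, 6, 59]
156 [6, 6, 20, 19, 19, 19, 6, 53]
162 [61, 61, 65, 68, 66, 67, 62, 68]
spacer 364
glue 67
driver 722
clamp 1668
or1 294
or2 234
```

```bash
python3 -m handwheel '[[-40,50,-5,0,0,-0.05,0],[-80,100,-14,0,0,-0.1,0],[-120,150,-14,0,0,-0.15,0],[-160,200,-14,0,0,-0.2,0],[-195,250,-14,0,0,-0.25,0]]' >/dev/null; python3 - <<'E'
from h import *
s=arm.state();R=s["eef_rot"];print((R.T@(np.array([.1774,-.599,.2134])-s["eef_pos"])*1e3).round(), np.arctan2(R[1,0],R[0,0])-np.arctan2(.28386,.95887))
E
```

```text
[-261.  181.    1.] -0.019304788661492045
```

```bash
python3 -m handwheel '[[-50,36,0,0,0,-0.019,-1],[-105,73,0,0,0,-0.019,-1],[-155,110,0,0,0,-0.019,-1],[-208,145,0,0,0,-0.019,-1],[-255,178,0,0,0,-0.019,-1]]' >/dev/null; python3 -m handwheel '[[-6,3,0,0,0,0,-1],[-6,3,0,0,0,0,-1]]'; python3 - <<'E'
from h import *
f=np.load("top0.npz"); q0=f["p"].astype(int); t,dd=arm.camera("top"); df=abs(t.astype(int)-q0).max(2)>45
n,l,st,c=cv2.connectedComponentsWithStats(df.astype(np.uint8))
for k in range(1,n):
    if st[k,4]>8: print(st[k],c[k].round())
for nm,(a,b,c,e) in dict(spacer=(314,216,339,240),glue=(216,160,244,192),driver=(178,145,200,222),clamp=(430,154,482,258),or1=(382,138,401,155),or2=(383,285,403,304)).items(): print(nm,df[b:e,a:c].sum())
P=cloud("top",t,dd); c_,s_=np.cos(T[2]),np.sin(T[2]); B=((P[...,:2]-T[:2])@np.array([[c_,-s_],[s_,c_]]))*1e3
for x0 in range(99,168,8): print(x0,[int(np.median(P[q][:,2])*1e3) if (q:=(abs(B[...,0]-x0)<4)&(abs(B[...,1]-y0)<4)).any() else None for y0 in range(28,-30,-8)])
for x0,uv in darkblobs(t,box=(275,175,410,255))[0]: print(x0,uv)
E
```

```text
time: 17.75
eef_pos: [0.1781, -0.597, 0.2143]
eef_rot: [[0.96, 0.281, -0.0], [0.281, -0.96, 0.001], [0.0, -0.001, -1.0]]
force: [0.0, -0.2, 0.2]
width: 0.999
grasp_force: 0.0
[332 147  16  14 180] [339. 153.]
[298 197  17  17 224] [306. 205.]
[376 203  18  17 233] [385. 211.]
[348 220  17  18 230] [356. 228.]
[462 303   3   9   9] [463. 307.]
spacer 0
glue 0
driver 0
clamp 0
or1 0
or2 0
99 [109, 83, 84, 82, 81, 84, 84, 105]
107 [None, 57, 63, 67, 69, 65, 52, 88]
115 [None, 58, 68, 69, 68, 66, 57, 77]
123 [None, 31, 33, 30, 35, 36, None, 59]
131 [None, 32, 33, 36, 35, 38, 10, 64]
139 [None, 18, 19, 29, None, 17, 13, 55]
147 [None, 22, 18, 18, 18, 18, 17, 48]
155 [None, 18, 18, 18, 17, 18, 10, 46]
163 [95, 73, 56, 62, 55, 62, 57, 58]
263 [325.97718631 227.76425856]
```

The only changes in the top view are the three blanks gone from the deck and now in the slot. The spacer, glue, driver, clamp and both orange discs haven't moved.

```bash
python3 -c "
from station import arm
print(arm.finish_job())"
```

```text
the job is handed in; nothing more can be done
None
```

The job is handed in at about 18 s: all three blanks were pushed through the gate into the slot (the third rests on edge, below deck level) and nothing else moved, but I viewed 11 pictures, one over the limit of 10.

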